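# Lift the hinged lid off the wide parts chest and stand it in the lid stand

## Robot

A 7-joint arm with a two-finger parallel gripper is mounted at the origin on a cart in front of the work surface, level with it; the furniture and walls round the work are solid. World frame = base frame: x ahead of the robot, y to its left, z up, the work surface at z = 0. Lengths are in mm, angles in rad, forces in N, time in s.
With the tool pointing down it reaches from about 425 to 950 mm from the base axis. Payload 16.7 kg.
Tool frame: the origin (TCP) lies on the centre line of the jaws, within the pads' length; the fingertips stand 11 mm ahead of it and the grasp point (between the pads) lies 8 mm behind it; z points along the fingers, y is the line along which they close (so a half turn about z gives the same grasp; the last joint's range is limited). The gripper opens to 94 mm and grips with 3 to 60 N. Pads are 16 mm wide; open, the fingers measure 119 mm over their backs; the gripper's body (75 mm by 177 mm) begins 78 mm behind the grasp point.
Start: joints at [-1.351, 0.426, 0.074, 1.606, -0.034, 1.111, -0.067], TCP at [243.337, 629.573, 216.467] pointing down, gripper open.
Joint ranges: [-2.85, 2.85], [-0.5, 2.14], [-1.23, 1.37], [0.21, 2.46], [-1.02, 4.16], [0.16, 2.05], [-2.73, 2.73]. Speed limits (rad/s): [1.89, 1.89, 2.39, 2.39, 3.01, 3.01, 3.01].

## Interface

Orientations are given as a rotation vector (axis times angle).
In Python, from plant import observe, get_image, camera_params, job_done gives the robot as it stands. The module is installed in compiled form; this text tells all that it offers.
- The arm moves only by the shell command python3 -m jog 'ROWS' [FORCE]. ROWS is JSON, a list of rows, each a list of 3 entries, a list of its own where there are three numbers: the opening, from -1 (shut) to 1 (fully open), then the shift along the world's x, y, z in m, then the turn about the world's z in degrees. In form: [[fingers, [x, y, z], twist], ...]. A call has 1 to 20 rows; each row is the pose to reach, as a shift and turn from the pose commanded when the call began; what a row does not reach only later rows make up. A row lasts 1/8 s, in which the tool goes at most 62.5 mm and 10.7 degrees, less where a joint would pass 70% of its speed; a pose out of reach is approached as far as the arm can. A call with a gripper value outside its range is refused whole. The fingers move at their own pace and stop on an object; FORCE is the grip in N (left out, the last holds). Time passes only in rows, so rows that repeat a pose let the fingers close. It gives the time, the measured TCP pose, the force, the opening and the grip force at its end, in the units of the state.
- observe(): the state, without advancing time (a new reading comes with each control period).
- get_image(name): name is "scene" or "top" or "wrist"; returns the picture (420x560x3 uint8, red, green, blue); there is no depth.
- camera_params(name): a dict with "intrinsics" (3x3 intrinsics, pixels), "camera_from_world" (4x4, takes a point from world to camera coordinates); the wrist camera has in their place "mount" (4x4, takes a point from camera to tool coordinates, whose origin is the TCP and whose axes are the flange's). Camera axes: x right, y up, looking along -z (the intrinsics and any distortion apply to the point x, -y, -z); pixel columns grow to the right and rows downward; lengths in mm; the calibration is good to about 2 mm. A picture is of the moment at which its call begins: read the wrist's pose just before it. camera_params takes no time and is no camera call.
- job_done(): hands the job in; it is judged then, once.
The state is a dict: "time": time; "joint_positions": joint angles; "qd": joint speeds; "joint_torque": joint torques, N m; "ee_pos": TCP position; "tool_rot": TCP orientation; "wrist_force": force on the tool from outside, world axes, zero at the start; "torque": the same for the moment, N m; "grip_width": finger opening in mm; "finger_force": force on a finger pad.
Only numpy, scipy, OpenCV 4.12 (cv2) and the standard library are available. Lean on these libraries where they do the work, as an engineer would, in place of code of your own. Each camera call takes 0.05 s, during which the arm holds its last target. There are 200 camera calls.

## Task

Two plywood chests stand on the bench. Take the lid off the wider one: swing it up by its bar handle until it stands upright on its hinge pins, then lift it straight up off them. Set the lid down gently, upright with the handle up, centred in the slot of the wooden lid stand, let go of it, and leave the narrow chest's lid alone.

Things in the scene. Friction and masses are not known exactly. Their poses are not given: they have to be found in the camera images.
- wide_chest_lid: Lid (0.2-0.45 kg, loose) of the wider plywood chest, a fixed box 100 deep, 165 wide, 70 mm high. Panel 102 x 173 x 10 mm, ribs below to z -11. Origin: middle of its hinge axis, 75 mm above the bench; x from handle to hinge (to the rear when shut), y along the axis, z up. Panel: x -122 to -20 mm. It turns about y: the handle rises and swings over the fixed hinge. Unheld, it falls shut.
- wide_handle (a point): Centre of that lid's handle: a round steel bar 10 mm thick, 90 mm long along y, at lid x = -167 mm, z = 0, in front of the panel with 40 mm free between. Pinched from above, front and back, it can turn between the fingers, so the hand can keep pointing down. Hinge hooks at lid y = +-50 mm, 19 mm thick, reach x = +10 mm; upright, their slots open down and a 20 mm lift frees them.
- lid_stand: Plywood lid stand, fixed: base 90 (x) x 180 (y) x 10 mm and two walls 150 mm long along y, with a slot 30 mm wide between them at x = 0, open-ended; from z = 60 mm the lips flare, up to z = 78 mm. Origin: centre of underside, z up. The lid stands in the slot on its hooks, either face forward: lid origin then at z = +20 mm, bar at z = +187 mm, leaning up to 12 degrees.
- narrow_chest_lid: Bystander: lid of the narrow chest, same make (panel 102 x 103 x 10 mm, bar handle 66 mm long), loose on the narrow chest (100 deep, 95 wide, 55 mm high, fixed). Origin: middle of its hinge axis, 60 mm above the bench; axes as for the wide lid. To be left as it is.

How it is judged:
By the outcome, as a careful person would: the job done as asked, in the order asked, and still so for the second after the job is handed in, with the robot touching nothing.
It also fails if it takes over 54 s, if anything falls off the work surface, if the arm or the gripper's body presses on something with over 40 N, if the wrist force passes 120 N, or if a joint passes its speed limit or range.

## Working session

There is one attempt and no reset: what is moved stays moved. The work goes in short steps, Python scripts to look and compute and a shell command to move; the robot and the scene stay as the last step left them, time stands still between calls to the robot, and variables do not carry over. Pictures are saved under pics/ and viewed, at most 11 in all, crops included, and the job is handed in when it is done.

```bash
mkdir -p pics; python3 - <<'E'
from plant import *
import cv2,numpy as np
s=observe()
for n in("scene","top"):
    im=get_image(n); cv2.imwrite(f"pics/{n}0.png",im[:,:,::-1])
    p=camera_params(n);print(n,{k:np.round(v,4).tolist() if not isinstance(v,str) else v for k,v in p.items()})
print({k:np.round(v,3).tolist() for k,v in s.items()}); print(camera_params("wrist"))
E
```

```text
scene {'intrinsics': [[429.3183, 0.0, 278.9955], [0.0, 429.3183, 211.2602], [0.0, 0.0, 1.0]], 'camera_from_world': [[0.9023, -0.4306, -0.0211, -476.7548], [0.2995, 0.5908, 0.7492, -208.324], [-0.3101, -0.6823, 0.662, -933.686], [0.0, 0.0, 0.0, 1.0]]}
top {'intrinsics': [[401.519, 0.0, 280.9315], [0.0, 401.519, 197.4711], [0.0, 0.0, 1.0]], 'camera_from_world': [[-0.0172, -0.9997, 0.0163, -13.4139], [0.997, -0.0159, 0.0764, -524.6322], [-0.0761, 0.0175, 0.9969, -992.7539], [0.0, 0.0, 0.0, 1.0]]}
{'time': 0.0, 'joint_positions': [-1.352, 0.427, 0.074, 1.607, -0.034, 1.111, -0.067], 'qd': [-0.002, -0.002, -0.001, 0.001, 0.0, -0.0, 0.002], 'joint_torque': [0.001, -93.579, 3.667, -45.42, -0.049, 0.02, 0.0], 'ee_pos': [243.218, 629.187, 215.773], 'tool_rot': [-0.576, -3.088, 0.002], 'wrist_force': [0.257, 0.214, -0.089], 'torque': [0.005, 0.001, -0.001], 'finger_force': 0.0, 'grip_width': 94.103}
{'intrinsics': array([[306.93265731,   0.        , 278.18900151],
       [  0.        , 306.93265731, 206.3295499 ],
       [  0.        ,   0.        ,   1.        ]]), 'mount': array([[ 5.14630541e-04,  9.58062700e-01,  2.86558194e-01,
         8.42517951e+01],
       [ 9.99999867e-01, -4.96882894e-04, -1.34651554e-04,
         5.80748785e-01],
       [ 1.33812329e-05,  2.86558225e-01, -9.58062829e-01,
        -1.68203970e+02],
       [ 0.00000000e+00,  0.00000000e+00,  0.00000000e+00,
         1.00000000e+00]])}
```

View pics/scene0.png

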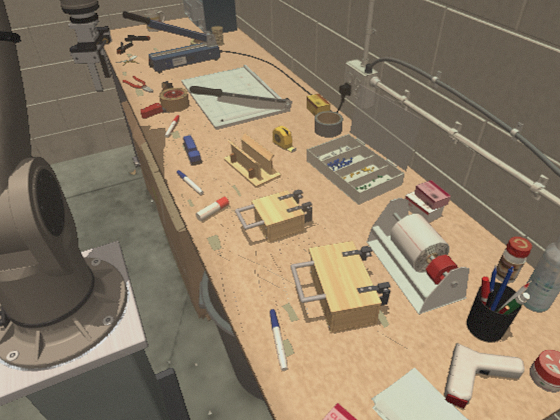

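View pics/top0.png

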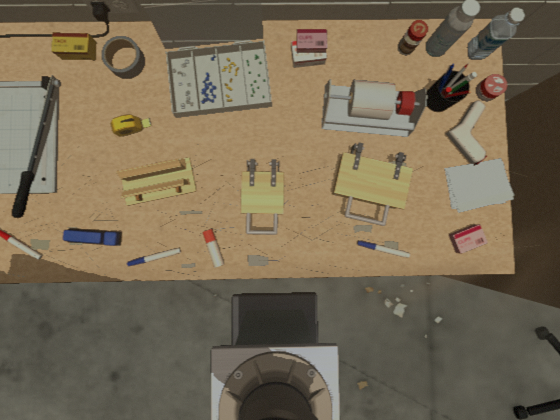

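The wide chest is at about (373,182) in the top view, the narrow chest at (263,193) and the stand at (158,181). I'll enlarge the wide chest and the stand.

```bash
python3 - <<'E'
import cv2,numpy as np
t=cv2.imread("pics/top0.png"); s=cv2.imread("pics/scene0.png")
def c(i,x,y,w,h,k): return cv2.resize(i[y:y+h,x:x+w],None,fx=k,fy=k,interpolation=cv2.INTER_CUBIC)
a=c(t,325,135,100,100,4); b=c(t,110,135,100,100,4)
cv2.imwrite("pics/c1.png",np.hstack([a,b]))
a=c(s,285,230,110,100,4); b=c(s,215,125,90,100,4)
cv2.imwrite("pics/c2.png",np.hstack([a,b]))
E
```

```text
(no output)
```

View pics/c1.png

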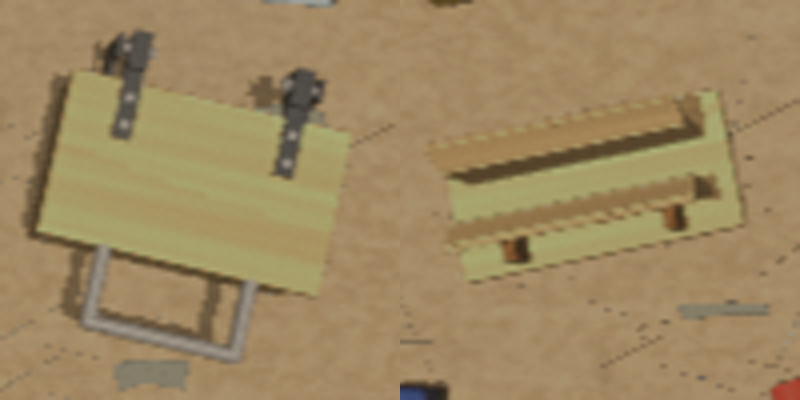

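View pics/c2.png

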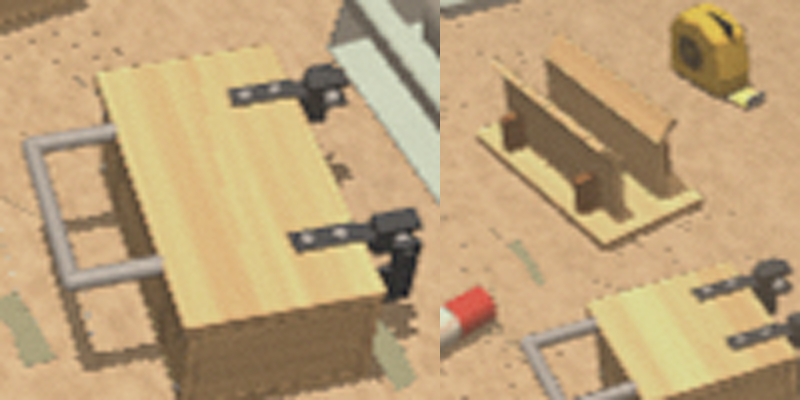

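```bash
cat > fit.py <<'E'
import numpy as np
from plant import camera_params
from scipy.optimize import least_squares
P={n:camera_params(n) for n in("top","scene")}
def proj(n,X):
    p=P[n];c=p["camera_from_world"]@np.append(X,1);q=p["intrinsics"]@[c[0],-c[1],-c[2]];return q[:2]/q[2]
def R(a):return np.array([[np.cos(a),-np.sin(a),0],[np.sin(a),np.cos(a),0],[0,0,1]])
def fit(obs,z0,g):
    f=lambda v:np.concatenate([proj(n,R(v[2])@np.array(L)+[v[0],v[1],z0])-np.array(o) for n,L,o in obs])
    r=least_squares(f,g,x_scale=[100,100,.1],loss='soft_l1');print(r.x,np.degrees(r.x[2]));print(r.fun.reshape(-1,2).round(1).tolist());return r.x
E
python3 - <<'E'
from fit import *
T=lambda x,y,ox=325,oy=135,x0=0:((x-x0)/4-.4+ox,y/4-.4+oy)
w=[]
L=[(-20,86.5,5),(-20,-86.5,5),(-122,-86.5,5),(-122,86.5,5),(-167,45,0),(-167,-45,0)]
for l,a,b in zip(L,[(75,70),(350,133),(318,296),(37,233),(88,322),(238,354)],[(270,47),(383,293),(188,328),(98,73),(33,145),(72,278)]):
    w+=[("top",l,T(*a)),("scene",l,T(*b,285,230))]
v=fit(w,75,[600,-200,0])
print("handle",R(v[2])@[-167,0,0]+[v[0],v[1],75])
st=[]
for l,a,b in zip([(45,-90,10),(-45,-90,10),(-45,90,10)],[(717,90),(745,225),(470,282)],[(702,200),(605,245),(478,137)]):
    st+=[("top",l,T(*a,110,135,400)),("scene",l,T(*b,215,125,440))]
fit(st,0,[550,300,0.2])
E
```

```text
[ 6.26940015e+02 -2.62379865e+02 -2.43618381e-01] -13.95830502090615
[[0.3, -0.8], [0.1, -1.9], [1.8, -0.3], [1.1, -1.3], [1.3, 0.3], [-1.0, -0.6], [0.7, -0.3], [-1.2, -1.1], [0.6, -0.1], [-0.8, -0.3], [-0.1, 0.4], [-0.3, 0.3]]
handle [ 464.87127164 -222.09683782   75.        ]
[5.72384401e+02 2.87881872e+02 1.87832674e-01] 10.762019452306388
[[1.4, -0.4], [0.6, -1.2], [1.1, 0.2], [-0.5, -0.9], [-0.3, 0.2], [-1.0, -2.1]]
```

```bash
python3 -m jog '[[-0.3,[0.03,-0.05,0],-5],[-0.3,[0.06,-0.1,0],-10],[-0.3,[0.085,-0.15,0],-15],[-0.3,[0.11,-0.2,0],-21],[-0.3,[0.135,-0.25,0],-27],[-0.3,[0.16,-0.3,0],-33],[-0.3,[0.18,-0.355,0],-39],[-0.3,[0.2,-0.41,0],-45],[-0.3,[0.22,-0.465,0],-51],[-0.3,[0.235,-0.52,0],-57],[-0.3,[0.245,-0.575,0],-63],[-0.3,[0.245,-0.63,0],-68],[-0.3,[0.24,-0.685,0],-73],[-0.3,[0.235,-0.74,0],-78],[-0.3,[0.228,-0.795,0],-83],[-0.3,[0.2216,-0.8516,0],-83],[-0.3,[0.2216,-0.8516,0],-83],[-0.3,[0.2216,-0.8516,0],-83],[-0.3,[0.2216,-0.8516,0],-83]]' 30
python3 - <<'E'
from plant import *
import cv2,numpy as np
s=observe()
cv2.imwrite("pics/w1.png",get_image("wrist")[:,:,::-1])
print({k:np.round(s[k],3).tolist() for k in("time","joint_positions","ee_pos","tool_rot","wrist_force","grip_width")})
E
```

```text
time: 2.48
ee_pos: [465.2, -220.8, 216.3]
tool_rot: [-2.476, -1.933, -0.0]
wrist_force: [-1.2, 0.0, -0.5]
grip_width: 33.1
finger_force: 0.0
{'time': 2.475, 'joint_positions': [-0.37, 0.201, 0.794, 1.994, -0.169, 1.012, 0.259], 'ee_pos': [465.242, -220.815, 216.326], 'tool_rot': [-2.476, -1.933, -0.0], 'wrist_force': [-1.202, 0.043, -0.548], 'grip_width': 33.137}
```

View pics/w1.png

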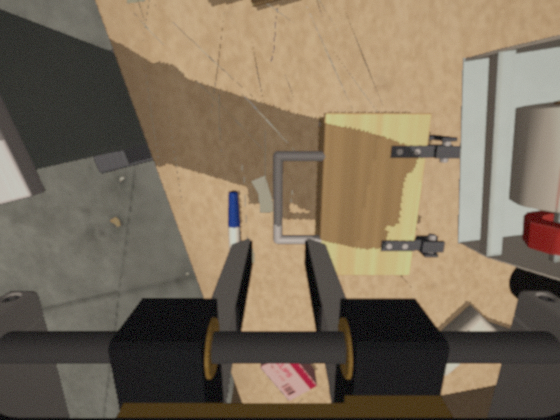

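```bash
cat >> fit.py <<'E'
from scipy.spatial.transform import Rotation as Ro
def back(u,v,z,pos,rv):
    c=camera_params("wrist");K=c["intrinsics"];M=c["mount"]
    d=np.linalg.inv(K)@[u,v,1];d=np.array([d[0],-d[1],-d[2]])
    A=Ro.from_rotvec(rv).as_matrix();o=A@M[:3,3]+pos;D=A@M[:3,:3]@d
    return o+D*(z-o[2])/D[2]
E
python3 - <<'E'
from fit import *
p=[465.24,-220.8,216.3];r=[-2.476,-1.933,0]
for u,v,z in [(278,152,75),(278,243,75),(278,197,75),(324,112,80),(430,115,80),(411,276,80),(321,275,80)]:print(u,v,back(u,v,z,p,r).round(1))
E
```

```text
278 152 [ 476.5 -173.5   75. ]
278 243 [ 452.7 -269.    75. ]
278 197 [ 465.3 -218.6   75. ]
324 112 [ 528.1 -147.    80. ]
430 115 [ 625.4 -174.1   80. ]
411 276 [ 586.9 -341.1   80. ]
321 275 [ 490.2 -315.7   80. ]
```

The wrist view shows the bar from (278,152) to (278,243). That backprojects to a centre of (464.6,-221.3) and a yaw of -14.0°, which agrees with the fit. I'll descend and grip.

```bash
python3 -m jog '[[-0.3,[0,0,-0.05],0],[-0.3,[0,0,-0.1],0],[-0.3,[0,0,-0.135],0],[-0.3,[0,0,-0.15],0],[-0.3,[0,0,-0.15],0],[-0.3,[0,0,-0.15],0],[-0.7,[0,0,-0.15],0],[-1,[0,0,-0.15],0],[-1,[0,0,-0.15],0],[-1,[0,0,-0.15],0],[-1,[0,0,-0.15],0],[-1,[0,0,-0.15],0]]' 25
```

```text
time: 4.03
ee_pos: [465.0, -222.0, 66.5]
tool_rot: [-2.478, -1.931, -0.0]
wrist_force: [-1.6, 2.6, 4.3]
grip_width: 9.2
finger_force: 25.0
```

```bash
python3 -c "
import numpy as np
for t in range(6,91,6):
  a=np.radians(t);h=.167*(1-np.cos(a));print(t,round(h*.970,4),round(-h*.242,4),round(.167*np.sin(a),4))"
```

```text
6 0.0009 -0.0002 0.0175
12 0.0035 -0.0009 0.0347
18 0.0079 -0.002 0.0516
24 0.014 -0.0035 0.0679
30 0.0217 -0.0054 0.0835
36 0.0309 -0.0077 0.0982
42 0.0416 -0.0104 0.1117
48 0.0536 -0.0134 0.1241
54 0.0668 -0.0167 0.1351
60 0.081 -0.0202 0.1446
66 0.0961 -0.024 0.1526
72 0.1119 -0.0279 0.1588
78 0.1283 -0.032 0.1634
84 0.1451 -0.0362 0.1661
90 0.162 -0.0404 0.167
```

```bash
python3 -m jog '[[-1,[0.001,0,0.0175],0],[-1,[0.0035,-0.001,0.0345],0],[-1,[0.008,-0.002,0.0515],0],[-1,[0.014,-0.0035,0.068],0],[-1,[0.0215,-0.0055,0.0835],0],[-1,[0.031,-0.0075,0.098],0],[-1,[0.0415,-0.0105,0.1115],0],[-1,[0.0535,-0.0135,0.124],0],[-1,[0.0535,-0.0135,0.124],0]]'
```

```text
time: 5.15
ee_pos: [517.5, -235.4, 191.8]
tool_rot: [-2.476, -1.929, 0.002]
wrist_force: [-20.4, 8.0, 20.1]
grip_width: 9.1
finger_force: 25.0
```

```bash
python3 -m jog '[[-1,[0.012,-0.003,0.0125],0],[-1,[0.0265,-0.0068,0.022],0],[-1,[0.0415,-0.0105,0.03],0],[-1,[0.0575,-0.0145,0.0363],0],[-1,[0.0575,-0.0145,0.0363],0]]'
```

```text
time: 5.78
ee_pos: [577.2, -250.7, 227.9]
tool_rot: [2.476, 1.931, 0.0]
wrist_force: [-4.3, 1.7, 9.9]
grip_width: 9.3
finger_force: 25.0
```

```bash
python3 -m jog '[[-1,[0.0165,-0.004,0.0055],0],[-1,[0.0333,-0.0083,0.0085],0],[-1,[0.0505,-0.0125,0.0095],0],[-1,[0.0505,-0.0125,0.0095],0],[-1,[0.0505,-0.0125,0.0095],0]]'
python3 - <<'E'
from plant import *
import cv2,numpy as np
cv2.imwrite("pics/s2.png",cv2.resize(get_image("scene")[150:340,220:440,::-1],None,fx=3,fy=3,interpolation=cv2.INTER_CUBIC))
E
```

```text
time: 6.4
ee_pos: [626.7, -262.8, 236.8]
tool_rot: [2.477, 1.93, 0.0]
wrist_force: [-0.4, -0.2, 4.8]
grip_width: 8.8
finger_force: 25.0
```

View pics/s2.png

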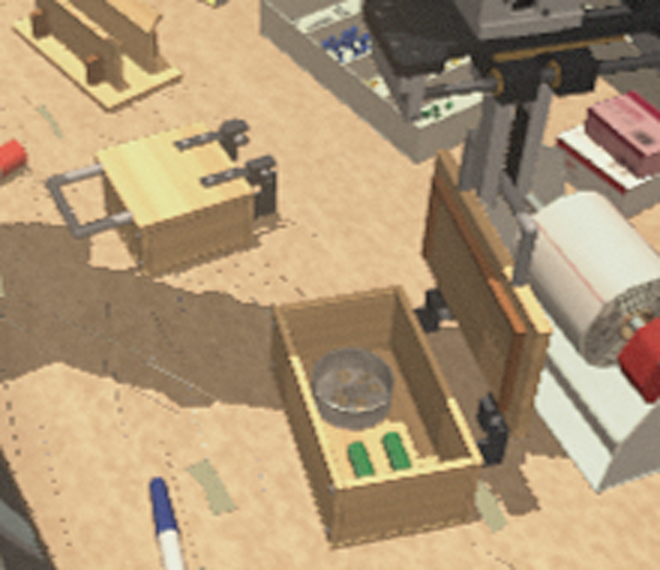

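The lid is upright, so I'll lift it straight up.

```bash
python3 -m jog '[[-1,[0,0,0.005],0],[-1,[0,0,0.01],0],[-1,[0,0,0.015],0],[-1,[0,0,0.022],0],[-1,[0,0,0.03],0],[-1,[0,0,0.045],0],[-1,[0,0,0.06],0],[-1,[0,0,0.075],0],[-1,[0,0,0.085],0],[-1,[0,0,0.085],0],[-1,[0,0,0.085],0],[-1,[0,0,0.085],0]]' 30
python3 - <<'E'
from plant import *
import cv2,numpy as np
cv2.imwrite("pics/s3.png",cv2.resize(get_image("scene")[100:340,220:440,::-1],None,fx=2.4,fy=2.4,interpolation=cv2.INTER_CUBIC))
print(observe()["torque"],observe()["wrist_force"])
E
```

```text
time: 7.95
ee_pos: [626.3, -262.4, 320.7]
tool_rot: [-2.477, -1.931, 0.001]
wrist_force: [0.8, 0.1, -2.7]
grip_width: 9.3
finger_force: 30.0
[-0.08705459  0.08204144 -0.02318554] [ 0.01934661  0.17726239 -3.1069816 ]
```

View pics/s3.png

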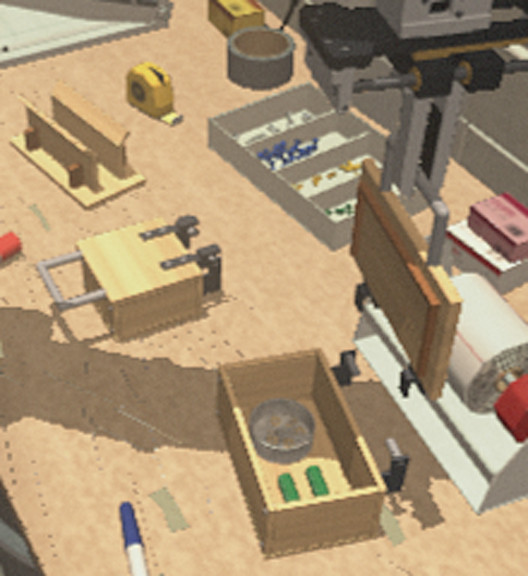

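The lid is free and hanging, with its hooks clear. I'll carry it to just short of the stand, turn it to the slot's yaw and check the stand with the wrist camera.

```bash
python3 -m jog '[[-1,[0,0.015,0],2],[-1,[-0.002,0.045,0],4],[-1,[-0.005,0.085,0],7],[-1,[-0.008,0.125,0],10],[-1,[-0.010,0.165,0],13],[-1,[-0.013,0.205,0],16],[-1,[-0.016,0.245,0],19],[-1,[-0.018,0.285,0],21],[-1,[-0.021,0.325,0],23],[-1,[-0.023,0.36,0],24],[-1,[-0.025,0.385,0],24.7],[-1,[-0.026,0.398,0],24.7],[-1,[-0.026,0.403,0],24.7],[-1,[-0.026,0.403,0],24.7],[-1,[-0.026,0.403,0],24.7],[-1,[-0.026,0.403,0],24.7]]'
python3 - <<'E'
from plant import *
import cv2,numpy as np
s=observe()
cv2.imwrite("pics/w4.png",cv2.resize(get_image("wrist")[:280,100:460,::-1],None,fx=2,fy=2,interpolation=cv2.INTER_CUBIC))
print({k:np.round(s[k],3).tolist() for k in("time","ee_pos","tool_rot","wrist_force")})
E
```

```text
time: 10.0
ee_pos: [600.6, 139.7, 321.3]
tool_rot: [2.009, 2.415, 0.0]
wrist_force: [0.7, 0.3, -3.0]
grip_width: 9.2
finger_force: 30.0
{'time': 10.0, 'ee_pos': [600.566, 139.674, 321.332], 'tool_rot': [2.009, 2.415, 0.0], 'wrist_force': [0.701, 0.258, -3.003]}
```

View pics/w4.png

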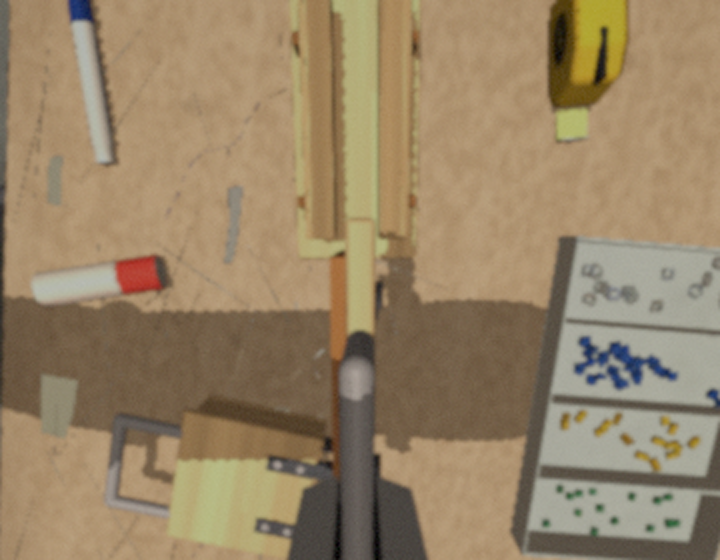

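```bash
python3 - <<'E'
from fit import *
p=[600.57,139.67,321.33];r=[2.009,2.415,0]
a=2*np.arctan2(2.415,2.009)-np.pi/2; print("tool y deg",np.degrees(a))
c=np.array([572.4,287.9]);Rm=R(np.radians(10.76))[:2,:2].T
for u,v,z in [(299,256,10),(412,257,10),(293,20,10),(417,20,10),(340,236,78),(380,236,78),(333,20,78),(381,20,78),(348,218,320-120),(375,218,200)]:
    X=back(100+u/2-.25,v/2-.25,z,p,r);print(u,v,X.round(1),"stand frame",(Rm@(X[:2]-c)).round(1))
E
```

```text
tool y deg 10.486939011797395
299 256 [545.7 195.9  10. ] stand frame [-43.4 -85.3]
412 257 [630.  210.8  10. ] stand frame [ 42.2 -86.4]
293 20 [517.2 349.9  10. ] stand frame [-42.6  71.2]
417 20 [600.6 365.4  10. ] stand frame [42.2 70.9]
340 236 [575.3 216.9  78. ] stand frame [-10.4 -70.3]
380 236 [600.6 221.6  78. ] stand frame [ 15.3 -70.4]
333 20 [549.9 336.2  78. ] stand frame [-13.1  51.6]
381 20 [577.6 341.3  78. ] stand frame [15.1 51.5]
348 218 [580.3 227.  200. ] stand frame [ -3.6 -61.3]
375 218 [592.3 229.2 200. ] stand frame [  8.6 -61.4]
```

Slot and lid line up: the slot inner lips at 340 and 380, panel at 348–375. The stand centre is about 3 mm further along +y than I first fitted. Next I'll move over it and lower partway.

```bash
python3 -m jog '[[-1,[-0.002,0.01,0],0],[-1,[-0.006,0.035,0],0],[-1,[-0.012,0.065,0],0],[-1,[-0.018,0.095,0],0],[-1,[-0.023,0.122,0],0.3],[-1,[-0.027,0.14,0],0.3],[-1,[-0.0284,0.1497,0],0.3],[-1,[-0.0284,0.1497,0],0.3],[-1,[-0.0284,0.1497,0],0.3],[-1,[-0.0284,0.1497,-0.01],0.3],[-1,[-0.0284,0.1497,-0.03],0.3],[-1,[-0.0284,0.1497,-0.045],0.3],[-1,[-0.0284,0.1497,-0.055],0.3],[-1,[-0.0284,0.1497,-0.055],0.3],[-1,[-0.0284,0.1497,-0.055],0.3],[-1,[-0.0284,0.1497,-0.055],0.3]]'
python3 - <<'E'
from plant import *
import cv2,numpy as np
a=get_image("scene")[60:220,170:350,::-1];b=get_image("top")[110:270,90:230,::-1]
cv2.imwrite("pics/s5.png",cv2.resize(np.hstack([a,b]),None,fx=2.45,fy=2.45,interpolation=cv2.INTER_CUBIC))
E
```

```text
time: 12.05
ee_pos: [572.3, 290.3, 266.9]
tool_rot: [2.001, 2.422, 0.001]
wrist_force: [-0.1, -0.3, -3.1]
grip_width: 8.9
finger_force: 30.0
```

View pics/s5.png

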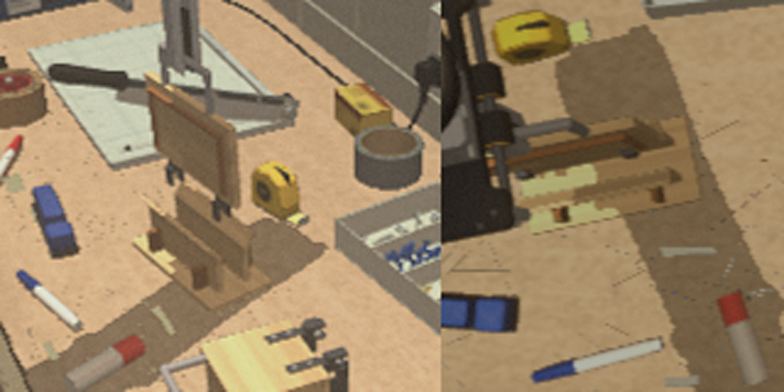

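The lid hangs vertical over the slot, so I'll lower it.

```bash
python3 -m jog '[[-1,[0,0,-0.008],0],[-1,[0,0,-0.018],0],[-1,[0,0,-0.028],0],[-1,[0,0,-0.038],0],[-1,[0,0,-0.048],0],[-1,[0,0,-0.058],0],[-1,[0,0,-0.067],0],[-1,[0,0,-0.072],0],[-1,[0,0,-0.075],0],[-1,[0,0,-0.077],0],[-1,[0,0,-0.077],0],[-1,[0,0,-0.077],0]]'
```

```text
time: 13.65
ee_pos: [572.1, 290.2, 189.5]
tool_rot: [2.001, 2.422, 0.0]
wrist_force: [-0.2, 0.4, -3.6]
grip_width: 9.1
finger_force: 30.0
```

```bash
python3 -m jog '[[-1,[0,0,-0.001],0],[-1,[0,0,-0.002],0],[-1,[0,0,-0.003],0],[-1,[0,0,-0.004],0],[-1,[0,0,-0.005],0],[-1,[0,0,-0.006],0],[-1,[0,0,-0.006],0],[-1,[0,0,-0.006],0]]'
```

```text
time: 14.65
ee_pos: [572.3, 290.3, 183.6]
tool_rot: [2.001, 2.422, 0.001]
wrist_force: [-0.1, -0.0, 2.6]
grip_width: 8.9
finger_force: 30.0
```

The wrist force went from -3.6 to +2.6 N, so the lid is resting on the stand. I'll release it gradually.

```bash
python3 -m jog '[[-0.75,[0,0,0],0],[-0.7,[0,0,0],0],[-0.65,[0,0,0],0],[-0.6,[0,0,0],0],[-0.5,[0,0,0],0],[-0.4,[0,0,0],0],[-0.3,[0,0,0],0],[-0.2,[0,0,0],0],[0,[0,0,0],0],[0.3,[0,0,0],0],[0.6,[0,0,0],0],[0.6,[0,0,0],0],[0.6,[0,0,0],0]]'
python3 - <<'E'
from plant import *
import cv2,numpy as np
a=get_image("scene")[60:220,170:350,::-1];b=get_image("top")[110:270,90:230,::-1]
cv2.imwrite("pics/s6.png",cv2.resize(np.hstack([a,b]),None,fx=2.45,fy=2.45,interpolation=cv2.INTER_CUBIC))
E
```

```text
time: 16.27
ee_pos: [572.0, 290.2, 183.3]
tool_rot: [-2.001, -2.422, 0.0]
wrist_force: [-0.8, -0.4, 0.2]
grip_width: 75.2
finger_force: 0.0
```

View pics/s6.png

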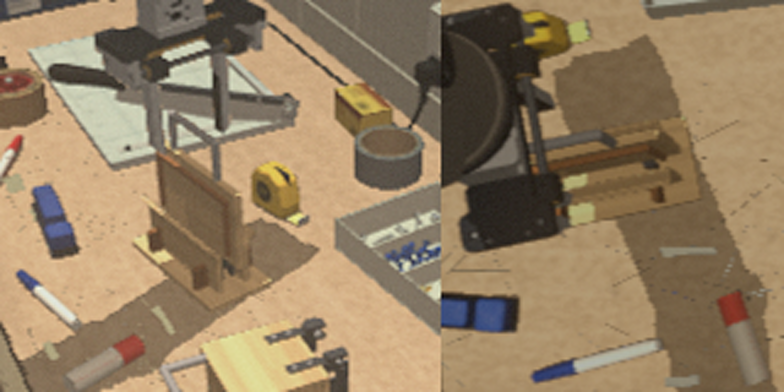

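It stands in the slot with the fingers clear of it. I'll retract straight up.

```bash
python3 -m jog '[[0.6,[0,0,0.01],0],[0.6,[0,0,0.025],0],[0.6,[0,0,0.045],0],[0.6,[0,0,0.07],0],[0.6,[0,0,0.1],0],[0.6,[0,0,0.13],0],[0.6,[0,0,0.15],0],[0.6,[0,0,0.15],0],[0.6,[0,0,0.15],0],[0.6,[0,0,0.15],0]]'
python3 - <<'E'
from plant import *
import cv2,numpy as np
a=get_image("scene")[60:220,170:350,::-1]
s=observe();w=get_image("wrist")[:,:,::-1];w=cv2.resize(w,None,fx=.7,fy=.7)
a=cv2.resize(a,(331,294),interpolation=cv2.INTER_CUBIC);print(s["ee_pos"],s["tool_rot"])
cv2.imwrite("pics/s7.png",np.hstack([a,w]))
E
```

```text
time: 17.62
ee_pos: [571.7, 290.0, 332.6]
tool_rot: [-2.001, -2.422, 0.002]
wrist_force: [-1.5, -0.0, 0.4]
grip_width: 75.7
finger_force: 0.0
[571.77042566 290.07038099 332.62985356] [-2.00095502e+00 -2.42156698e+00  1.67627698e-03]
```

View pics/s7.png

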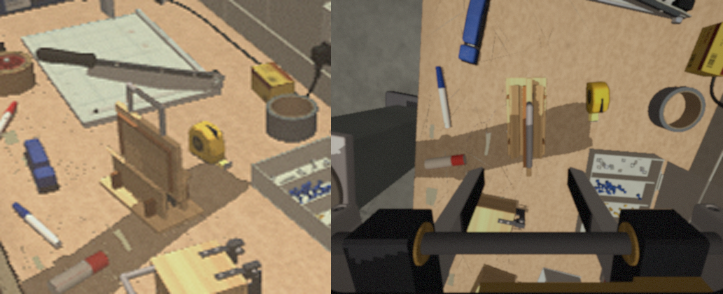

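The lid stands upright in the slot with the handle up, the gripper is clear of it, and the narrow lid hasn't moved.

```bash
python3 -c "
from plant import *
print(job_done())"
```

```text
the job is handed in; nothing more can be done
None
```

The wide chest's lid stands upright, handle up, in the stand's slot and let go of, the narrow chest's lid was left alone, and the job was handed in at about 18 s; no verdict came back.

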